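# Raise the tabletop camera stand until its lock button clicks out

### The job

Raise the tabletop camera stand to its working height: draw the column up to its stop and turn it clockwise (seen from above) until the red lock button clicks out through the hole in the tube, and no further. Then let go and lean on the camera platform from above with the weight of a camera (half a kilogram or more) to prove that the lock holds. Leave the stand standing where it is on the mat, neither lifted, dragged nor turned, with the column locked, and leave the other things alone.

Things in the scene. Friction and masses are not known exactly. Their poses are not given: they have to be found in the camera images.
- stand: Tabletop camera stand, standing loose on the mat: heavy steel base disc (170 mm diameter, top face 20 mm above the foot, felt feet, 3.4 kg) with a fixed black upright tube, 40 mm outside diameter, whose plastic collar (47 mm diameter) ends 168 mm above the foot. Origin: centre of the underside; z up the tube's axis. It lifts at about 37 N; on the mat it slides at 11 N, turns at about 0.5 N m.
- lock_hole (a point): Centre of the lock hole, 14.8 mm wide, with a bright surround, in the tube's outer face on the stand's +x side, 134 mm above the foot and 20 mm from the axis.
- lift: Telescoping upper part, 0.37 kg: 32 mm aluminium column in the tube, with a round head on top. Origin: on the axis, at the top face of the cork platform; z up. Height of the origin above the stand's foot: 208 mm pushed down, 208 to 230 at the start, 298.5 at its firm upper stop, 296.5 to 298.5 locked. Its axes do not turn with the column: how far it is turned is not given.
- head (a point): Middle of the knurled black head, 14 mm below the platform's top, on the axis: 52 mm diameter, 24 mm tall (2 to 26 mm below the platform's top), bare column below it. On it the round cork platform, 50 mm across, 2 mm thick, with a steel screw stud at its centre, 6.4 mm diameter, 8 mm tall. The column slides with 5 N drag, turns with 0.04 N m, stays where left, but sinks if leant on unlocked.
- lock_button (a joint): Red spring button in the column, 12 mm diameter, round nose; m, outward: about 0 in the tube, 0.009 clicked out (6 mm proud of the tube). At the start a hidden 20 to 120 degrees anticlockwise out of line. Turned clockwise at the stop it springs out within about 5 degrees of true (it starts to enter earlier) and locks both height and turn; turning on drags the whole stand round.
- base_rim (a point): Point on the rim of the stand's base disc straight below the lock hole, 85 mm from the axis and 12 mm above the foot; it shows whether the base is dragged or turned.
- work_mat: Blue-grey rubber work mat fixed on the cherry-wood cabinet top (the top is z = 0), 330 x 500 x 3 mm, on which the stand stands. Origin: centre of its underside.
- tray: White ceramic tray, 150 x 220 x 18 mm, with the filter and the blower in it; a bystander. Origin: centre of the underside.
- glass_filter: Round glass lens filter, 78 mm diameter, 8 mm high, lying in the tray; a bystander. Origin: centre of the underside.
- blower: Dark silicone blower, 58 mm diameter, 115 mm tall, standing in the tray; a bystander. Origin: centre of the underside.
- camera: Black camera body without lens, 62 x 130 x 99 mm high; a bystander. Origin: centre of the underside.
- lens: Black lens standing on its mount, 77 mm diameter, 93 mm tall; a bystander. Origin: centre of the underside.
- hood: Black tapered lens hood, 72 to 92 mm diameter, 55 mm tall, wide end up; a bystander. Origin: centre of the underside.
- brush: Cleaning brush lying flat, 160 mm long; a bystander.

How it is judged (in metres and radians):
On the way, in this order (a step that is already met when the one before it is completed fails the run):
1. the column is up, its lock button has clicked out through the hole, and the robot has let go of the stand (value of joint lock_button above 0.0065 m and z of lift in the frame of stand above 0.294 m and contact force between each of the fingers, the arm and stand below 0.3 N), for 0.2 s.
2. the platform is pressed down from above with at least 4 N while the lock holds (value of joint lock_button above 0.0065 m and z of lift in the frame of stand above 0.292 m and contact force between any of the fingers, the arm and lift above 3 N and contact force between stand and work_mat above 41 N), for 0.2 s.
At the end, for the whole second after the job is handed in: Column up (platform 294 mm or more above the stand's foot), lock button out by over 6.5 mm, after it was let go and then pressed down with 4 N or more while the lock held; stand upright, at rest, its axis and base rim point within 15 mm of their start (value of joint lock_button above 0.0065 m and z of lift in the frame of stand above 0.294 m and distance of each of base_rim, stand from where it was at the start of the episode below 0.015 m and angle between stand's own z axis and vertical below 0.03 rad and linear speed of stand below 0.01 m/s); the robot touches nothing.
It fails at once if the stand is lifted off the mat or tipped (height (world z) of stand above 0.013 m or angle between stand's own z axis and vertical above 0.12 rad).
It fails at once if a bystander is moved by more than 20 mm (distance of any of tray, glass_filter, blower, camera, lens, hood, brush from where it was at the start of the episode above 0.02 m).
It also fails if it takes over 70 s, if anything falls off the work surface, if the arm or the gripper's body presses on something with over 40 N, if the wrist force passes 120 N, or if a joint passes its speed limit or range.

### The arm

A 7-joint arm with a two-finger parallel gripper is mounted at the origin on the work surface. World frame = base frame: x ahead of the robot, y to its left, z up, the work surface at z = 0. Lengths are in m, angles in degrees, forces in N, time in s.
With the tool pointing down it reaches from about 0.425 to 0.875 m from the base axis. Payload 4.7 kg.
Tool frame: the origin (TCP) lies between the finger pads; the fingertips stand 25 mm ahead of it and the grasp point (between the pads) lies 6 mm ahead of it (env.tip_reach is the distance from the TCP to the fingertips, in m); z points along the fingers, y is the direction in which the jaws open and shut (so a half turn about z gives the same grasp; the last joint's range is limited). The gripper opens to 87 mm and grips with 3 to 60 N. Pads are 19 mm wide; open, the fingers measure 117 mm over their backs; the gripper's body (75 mm by 190 mm) begins 51 mm behind the grasp point.
Start: joints at [76.037, 18.392, -4.016, 83.108, 1.295, 78.541, -3.26], TCP at [0.166, -0.629, 0.248] pointing down, gripper open.
Joint ranges: [-163.93, 163.93], [-17.29, 119.83], [-79.2, 71.16], [3.27, 140.29], [-89.18, 269.18], [5.43, 117.66], [-154.24, 154.24]. Speed limits (degrees/s): [147.25, 147.25, 180, 180, 180, 180, 180].

### API

Orientations are given as [roll, pitch, yaw] about the fixed x, y, z axes, in that order (R = Rz(yaw) Ry(pitch) Rx(roll)).
In Python, from cell import env, viewer, job gives the robot as it stands.
- The arm moves only by the tool move_arm, never from a script. Its argument "steps" is a list of rows, each a list of 7 numbers: the finger opening in cm, from 0 to 8.7, then the shift along the tool's x, y, z in cm, then the turn, a rotation vector about the tool's x, y, z in rad. In form: [[fingers, tx, ty, tz, wx, wy, wz], ...]. A call has 1 to 5 rows; each row shifts and turns the commanded pose from where the row before left it, along the tool's axes as they then stand; what a row does not reach is not made up. A row lasts 1/12 s, in which the tool goes at most 41.7 mm and 7.16 degrees, less where a joint would pass 70% of its speed; a pose out of reach is approached as far as the arm can. A call is refused whole if a number of a shift passes 4.17 or a number of a turn 0.125, either way. A call with a gripper value outside its range is refused whole. The fingers move at their own pace and stop on an object; "force" is the grip in N (left out, the last holds). Time passes only in rows, so rows that do not move let the fingers close. It gives the time, the measured TCP pose, the force and the opening at its end, in the units of the state.
- env.get_obs(): the state, without advancing time (a new reading comes with each control period).
- viewer.read_camera(name): name is "side" or "top"; returns a dict with "img" (400x640x3 uint8, red, green, blue), "vfov" (degrees; the focal length in pixels is half the picture's height over the tangent of half this angle, whatever the lens; pixels are square), "cx", "cy" (the principal point, pixels), "extrinsics" (4x4, takes a point from world to camera coordinates). Camera axes: x right, y down, z forward; pixel columns grow to the right and rows downward; lengths in m; the calibration is good to about 2 mm. A picture is of the moment at which its call begins. There is no depth.
- job.sign_off(): hands the job in, once; it reports no verdict.
The state is a dict: "time_s": time; "qpos": joint angles; "joint_velocities": joint speeds; "effort": joint torques, N m; "tool_pos": TCP position; "tool_rot": TCP orientation; "force": force on the tool from outside, world axes, zero at the start; "wrist_torque": the same for the moment, N m; "grip_width": finger opening in m.
Only numpy, scipy, OpenCV 4.12 (cv2) and the standard library are available. Lean on these libraries where they do the work, as an engineer would, in place of code of your own. Each camera call takes 0.05 s, during which the arm holds its last target.

## Working session

There is one attempt and no reset: what is moved stays moved. The work goes in short steps, Python scripts to look and compute and a tool call to move; the robot and the scene stay as the last step left them, time stands still between calls to the robot, and variables do not carry over. Pictures are saved under pics/ and viewed, and the job is handed in when it is done.

Besides the shell and the picture viewer there is one more tool, called after ">>>" as a command line: name --pt "numbers of a row" for each row, then --argument value for the rest. move_arm: Moves the arm, as the interface text tells. Its arguments: {"type":"object","properties":{"steps":{"type":"array"},"force":{"type":"number"}},"required":["steps"]}

```bash
ls; mkdir -p pics; cat > h.py <<'E'
import numpy as np, cv2
from cell import env, viewer, job
def cam(n,save=None):
    c=viewer.read_camera(n); im=c['img']
    c['f']=im.shape[0]/2/np.tan(np.radians(c['vfov'])/2)
    if save: cv2.imwrite('pics/'+save,im[:,:,::-1])
    return c
def ray(c,u,v):
    E=np.array(c['extrinsics']);R=E[:3,:3];o=-R.T@E[:3,3]
    d=R.T@np.array([(u-c['cx'])/c['f'],(v-c['cy'])/c['f'],1]);return o,d/np.linalg.norm(d)
def onz(c,u,v,z):
    o,d=ray(c,u,v);return o+d*(z-o[2])/d[2]
def proj(c,p):
    E=np.array(c['extrinsics']);q=E[:3,:3]@np.array(p)+E[:3,3];return c['cx']+c['f']*q[0]/q[2],c['cy']+c['f']*q[1]/q[2]
E
python3 - <<'E'
from h import *
for n in ('side','top'):
    c=cam(n,n+'0.png');print(n,c['f'],c['cx'],c['cy'],np.round(ray(c,320,200),3))
print(env.get_obs())
E
```

```text
pics
side 380.72807344141086 321.67967564965346 201.34284386050072 [[ 0.477 -0.678  0.792]
 [ 0.142  0.726 -0.672]]
top 463.9694626004518 319.9755586758554 199.02485476626183 [[ 0.415  0.059  1.466]
 [ 0.134 -0.026 -0.991]]
{'time_s': 0.1, 'qpos': array([76.03852613, 18.433218  , -4.01526835, 83.1688144 ,  1.29283972,
       78.5394027 , -3.26124272]), 'joint_velocities': array([ 0.0032235 ,  0.02370003,  0.09484046, -0.09192654, -0.02777162,
        0.07136364,  0.0323032 ]), 'effort': array([-3.70612179e-04, -4.92574167e+01, -4.05976865e-01, -3.13398564e+01,
       -6.40632631e-02,  3.95077514e-02,  1.00474333e-04]), 'tool_pos': array([ 0.16555259, -0.62809685,  0.24658095]), 'tool_rot': array([-1.79903674e+02,  3.42077842e-03,  1.47691678e+01]), 'force': array([ 0.53627227, -0.07631715,  0.2371354 ]), 'wrist_torque': array([ 0.02735691, -0.01208202,  0.03458961]), 'grip_width': 0.0866087557230347}
```

View pics/side0.png

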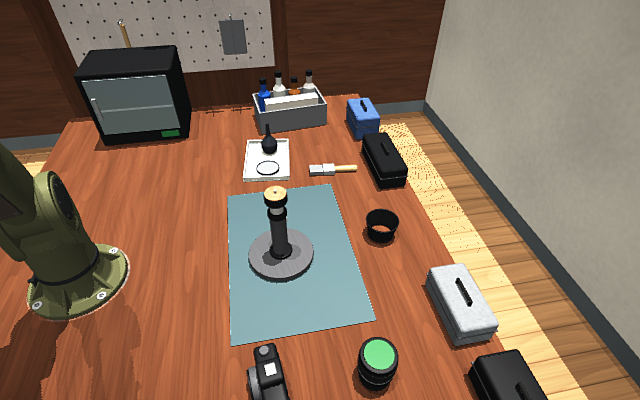

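View pics/top0.png

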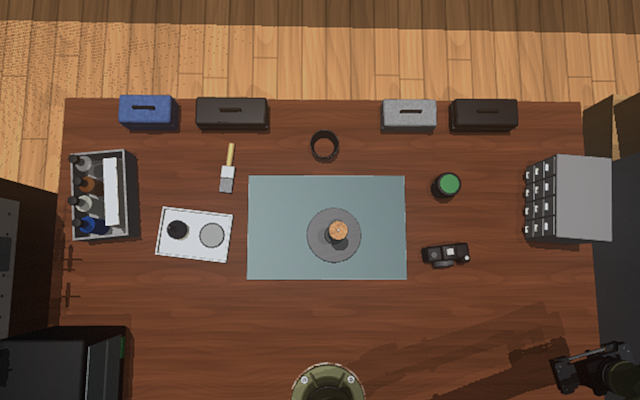

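The side view shows the stand with its disc at about (281,254) and cork top at (275,195). In the top view the disc is at (334,235) and the cork at (338,230). The arm is at lower right.

```bash
python3 - <<'E'
from h import *
c=cam('side');im=c['img'];cv2.imwrite('pics/s1.png',cv2.resize(im[170:300,220:350,::-1],None,fx=4.6,fy=4.6,interpolation=cv2.INTER_CUBIC))
t=cam('top');cv2.imwrite('pics/t1.png',cv2.resize(t['img'][190:280,290:380,::-1],None,fx=6,fy=6,interpolation=cv2.INTER_CUBIC))
for n,k in (('side',c),('top',t)):
    h=cv2.cvtColor(k['img'],cv2.COLOR_RGB2HSV)
    m=((h[...,0]>10)&(h[...,0]<28)&(h[...,1]>60)&(h[...,2]>120)).astype(np.uint8)
    m2=np.zeros_like(m)
    if n=='side': m2[180:215,255:295]=m[180:215,255:295]
    else: m2[215:245,322:355]=m[215:245,322:355]
    ys,xs=np.nonzero(m2);cnt=max(cv2.findContours(m2,0,1)[0],key=len)
    print(n,'cork',xs.mean(),ys.mean(),len(xs),cv2.fitEllipse(cnt))
    g=((h[...,1]<40)&(h[...,2]>50)&(h[...,2]<180)).astype(np.uint8)
    x0,x1,y0,y1=(240,322,222,290) if n=='side' else (300,368,203,268)
    g2=np.zeros_like(g);g2[y0:y1,x0:x1]=g[y0:y1,x0:x1]
    cnt=max(cv2.findContours(g2,0,1)[0],key=cv2.contourArea);e=cv2.fitEllipse(cv2.convexHull(cnt));print('disc',e,cv2.boundingRect(cnt),onz(k,*e[0],.022))
E
```

```text
side cork 274.55223880597015 191.12686567164178 268 ((274.63726806640625, 192.4053497314453), (14.443787574768066, 21.301132202148438), 82.87616729736328)
disc ((280.57440185546875, 252.5779266357422), (50.051414489746094, 65.00257873535156), 82.37838745117188) (249, 227, 65, 51) [ 0.49996459 -0.02703636  0.022     ]
top cork 337.9078014184397 229.9290780141844 282 ((337.9081115722656, 229.91726684570312), (18.206256866455078, 18.337966918945312), 34.217281341552734)Traceback (most recent call last):
  File "<stdin>", line 15, in <module>
cv2.error: OpenCV(4.12.0) /io/opencv/modules/imgproc/src/shapedescr.cpp:361: error: (-201:Incorrect size of input array) There should be at least 5 points to fit the ellipse in function 'fitEllipseNoDirect'
```

View pics/s1.png

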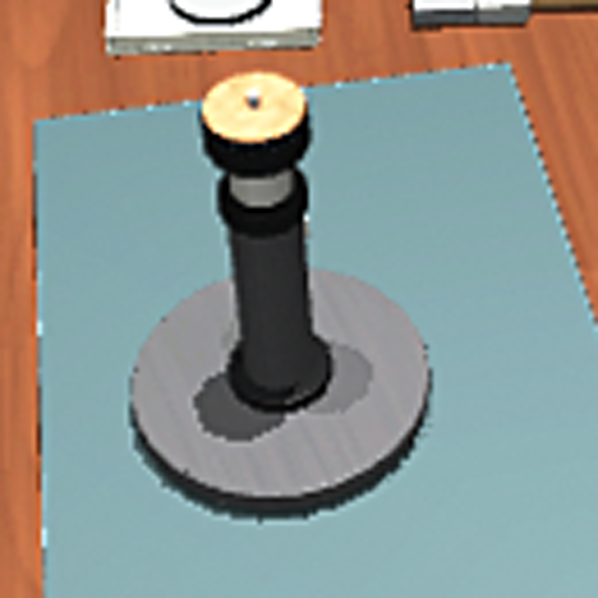

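View pics/t1.png

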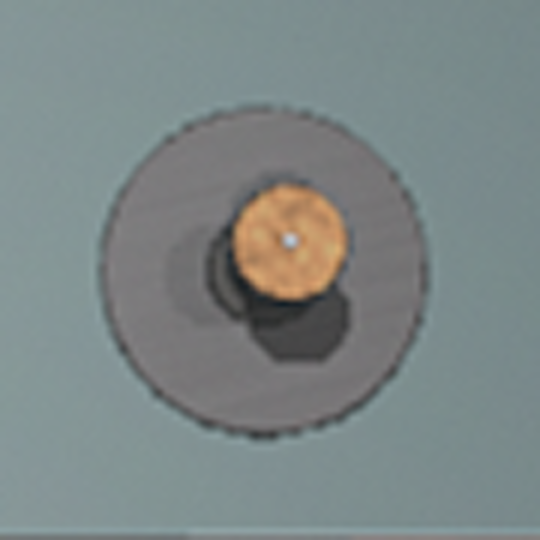

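The side crop shows the lock hole's bright surround just at the tube's right edge, about (286,219), so it faces roughly world +x. The top crop shows the disc at about (334,235), cork at (338,230), and stud at its centre. Next I'll triangulate.

```bash
python3 - <<'E'
from h import *
c=cam('side');t=cam('top')
def tri(a,b):
    (o1,d1),(o2,d2)=a,b
    s=np.linalg.lstsq(np.c_[d1,-d2],o2-o1,rcond=None)[0];p,q=o1+s[0]*d1,o2+s[1]*d2
    return (p+q)/2,np.linalg.norm(p-q)
for s in ((275.2,191.8),(274.55,193),):
  print('cork',tri(ray(c,*s),ray(t,337.9,229.9)))
for z in(.2,.21,.22,.23,.24):print(z,onz(c,274.8,192.2,z),onz(t,337.9,229.9,z))
print('disc top',onz(t,334,235,.023), onz(c,281,252.6,.023))
for k in ((c,)):
    print([proj(c,(.497,-.029,z)) for z in (.003,.023,.137,.171,.22)])
print([proj(t,(.497,-.029,z)) for z in (.003,.023,.137,.171,.22)])
E
```

```text
cork (array([ 0.50240866, -0.02130823,  0.22689379]), np.float64(7.45133735142461e-05))
cork (array([ 0.50164444, -0.02152447,  0.22385108]), np.float64(0.0020273398792485576))
0.2 [0.50249761 0.00867156 0.2       ] [ 0.50434042 -0.02305221  0.2       ]
0.21 [ 0.50206781 -0.00292448  0.21      ] [ 0.50363601 -0.02240352  0.21      ]
0.22 [ 0.50163801 -0.01452051  0.22      ] [ 0.50293161 -0.02175482  0.22      ]
0.23 [ 0.5012082  -0.02611654  0.23      ] [ 0.5022272  -0.02110612  0.23      ]
0.24 [ 0.5007784  -0.03771258  0.24      ] [ 0.50152279 -0.02045743  0.24      ]
disc top [ 0.50094475 -0.02228526  0.023     ] [ 0.50101478 -0.02816513  0.023     ]
[(np.float64(280.02782906834415), np.float64(257.96665134414235)), (np.float64(279.50003982533394), np.float64(253.0696844998853)), (np.float64(276.19398026852605), np.float64(222.3951979520142)), (np.float64(275.09743504893623), np.float64(212.22116417873332)), (np.float64(273.41394595253945), np.float64(196.6013113740334))]
[(np.float64(335.78040880072), np.float64(236.6313598243105)), (np.float64(336.1650783389356), np.float64(236.2708012627479)), (np.float64(338.57660041321475), np.float64(234.01043270247158)), (np.float64(339.3771954720789), np.float64(233.2600187129542)), (np.float64(340.607048006654), np.float64(232.1072529835504))]
```

>>> move_arm --pt "8.7 2.4 -2.5 -0.8 0 0 0" --pt "8.7 2.4 -2.5 -0.8 0 0 0" --pt "8.7 2.4 -2.5 -0.8 0 0 0" --pt "8.7 2.4 -2.5 -0.8 0 0 0" --pt "8.7 2.4 -2.5 -0.8 0 0 0" --force 12

```text
time_s: 0.72
tool_pos: [0.2504, -0.4755, 0.2879]
tool_rot: [180.0, 0.0, 14.8]
force: [-0.0, -1.1, 0.3]
grip_width: 0.0869
```

>>> move_arm --pt "8.7 2.4 -2.5 -0.8 0 0 0" --pt "8.7 2.4 -2.5 -0.8 0 0 0" --pt "8.7 2.4 -2.5 -0.8 0 0 0" --pt "8.7 2.4 -2.5 -0.8 0 0 0" --pt "8.7 2.4 -2.5 -0.8 0 0 0"

```text
time_s: 1.13
tool_pos: [0.3345, -0.3239, 0.3281]
tool_rot: [180.0, 0.0, 14.8]
force: [0.7, -0.6, 0.5]
grip_width: 0.0869
```

>>> move_arm --pt "8.7 2.4 -2.5 0 0 0 0" --pt "8.7 2.4 -2.5 0 0 0 0" --pt "8.7 2.4 -2.5 0 0 0 0" --pt "8.7 2.4 -2.5 0 0 0 0" --pt "8.7 2.4 -2.5 0 0 0 0"

```text
time_s: 1.55
tool_pos: [0.4187, -0.1725, 0.3278]
tool_rot: [179.9, -0.0, 14.8]
force: [0.9, -0.5, -0.1]
grip_width: 0.087
```

>>> move_arm --pt "8.7 2.4 -2.5 0 0 0 0" --pt "8.7 2.4 -2.5 0 0 0 0" --pt "8.7 2.4 -2.5 0 0 0 0" --pt "8.7 0 0 0 0 0 0"

```text
time_s: 1.88
tool_pos: [0.4711, -0.0753, 0.3281]
tool_rot: [-179.9, -0.2, 15.4]
force: [-0.2, 0.6, -0.5]
grip_width: 0.0864
```

```bash
python3 - <<'E'
from h import *
o=env.get_obs();print(o['qpos'],o['tool_pos'],o['tool_rot'])
E
```

```text
[ 46.49023367  -3.9077337  -38.00560985  98.10600273  -2.60155466
  84.861262   -65.79972408] [ 0.47114634 -0.07529062  0.3280647 ] [-179.87820762   -0.18416735   15.42277972]
```

>>> move_arm --pt "8.7 0 0 0 0 0 -0.12" --pt "8.7 0 0 0 0 0 -0.12" --pt "8.7 0 0 0 0 0 -0.12" --pt "8.7 0 0 0 0 0 -0.12" --pt "8.7 0 0 0 0 0 -0.12"

```text
time_s: 2.3
tool_pos: [0.4685, -0.0834, 0.3276]
tool_rot: [180.0, 0.0, 49.5]
force: [-0.1, 0.5, -0.1]
grip_width: 0.087
```

```bash
python3 - <<'E'
from h import *
o=env.get_obs();print(o['qpos'],o['tool_pos'],o['tool_rot'])
E
```

```text
[ 45.34920988  -3.94943956 -36.10876624  98.27009771  -2.31959367
  84.92534609 -30.99413339] [ 0.46854133 -0.08339395  0.32755504] [1.79990796e+02 1.28783409e-02 4.94953472e+01]
```

>>> move_arm --pt "8.7 0 0 0 0 0 -0.12" --pt "8.7 0 0 0 0 0 -0.12" --pt "8.7 0 0 0 0 0 -0.12" --pt "8.7 0 0 0 0 0 -0.12" --pt "8.7 0 0 0 0 0 -0.12"

```text
time_s: 2.72
tool_pos: [0.4685, -0.0834, 0.3276]
tool_rot: [180.0, 0.0, 83.9]
force: [-0.8, -0.1, -0.5]
grip_width: 0.087
```

>>> move_arm --pt "8.7 0 0 0 0 0 -0.12" --pt "8.7 0 0 0 0 0 -0.12" --pt "8.7 0 0 0 0 0 -0.12" --pt "8.7 0 0 0 0 0 -0.12" --pt "8.7 0 0 0 0 0 -0.12"

```text
time_s: 3.13
tool_pos: [0.4685, -0.0834, 0.3276]
tool_rot: [-180.0, 0.0, 118.2]
force: [-0.2, 0.3, 0.7]
grip_width: 0.087
```

>>> move_arm --pt "8.7 0 0 0 0 0 -0.12" --pt "8.7 0 0 0 0 0 -0.12" --pt "8.7 0 0 0 0 0 -0.12" --pt "8.7 0 0 0 0 0 -0.12" --pt "8.7 0 0 0 0 0 0"

```text
time_s: 3.55
tool_pos: [0.4685, -0.0834, 0.3276]
tool_rot: [-180.0, 0.0, 145.6]
force: [-0.6, -0.5, -0.6]
grip_width: 0.087
```

```bash
cat >> h.py <<'E'
from scipy.spatial.transform import Rotation as Ro
def st(target=None):
    o=env.get_obs();R=Ro.from_euler('xyz',o['tool_rot'],degrees=True)
    print('t %.2f'%o['time_s'],'p',np.round(o['tool_pos'],4),'rot',np.round(o['tool_rot'],2),'F',np.round(o['force'],2),'M',np.round(o['wrist_torque'],3),'g %.4f'%o['grip_width'],'q7 %.1f'%o['qpos'][6])
    if target is not None: print('tool delta cm',np.round(R.inv().apply(np.array(target)-o['tool_pos'])*100,2))
E
python3 -c "
from h import *
st((.5017,-.0225,.328))"
```

```text
t 3.55 p [ 0.4685 -0.0834  0.3276] rot [-1.7998e+02  1.0000e-02  1.4558e+02] F [-0.63 -0.46 -0.65] M [ 0.112 -0.159 -0.041] g 0.0870 q7 64.8
tool delta cm [ 0.71  6.9  -0.05]
```

>>> move_arm --pt "8.7 0.2 1.7 0 0 0 0" --pt "8.7 0.2 1.7 0 0 0 0" --pt "8.7 0.2 1.7 0 0 0 0" --pt "8.7 0.1 1.8 0 0 0 0" --pt "8.7 0 0 0 0 0 0"

```text
time_s: 3.97
tool_pos: [0.5031, -0.0187, 0.3276]
tool_rot: [179.9, -0.0, 145.5]
force: [0.5, 0.7, 0.8]
grip_width: 0.0872
```

```bash
python3 -c "
from h import *
st((.5017,-.0225,.219))
c=cam('side','s2.png');t=cam('top')
cv2.imwrite('pics/s2.png',cv2.resize(c['img'][100:300,200:400,::-1],None,fx=3,fy=3,interpolation=cv2.INTER_CUBIC))
"
```

```text
t 3.97 p [ 0.5031 -0.0187  0.3276] rot [ 1.7987e+02 -2.0000e-02  1.4550e+02] F [0.47 0.74 0.78] M [ 0.116 -0.122  0.035] g 0.0872 q7 55.0
tool delta cm [-0.1  -0.42 10.86]
```

View pics/s2.png

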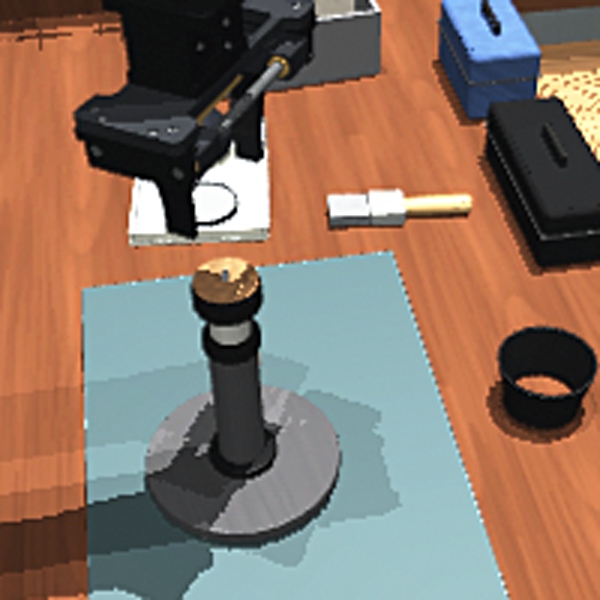

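The side view shows the open gripper above the head, with a finger at crop (185,230), clear of the stand.

>>> move_arm --pt "8.7 -0.1 -0.4 0 0 0 0" --pt "8.7 0 0 0 0 0 0" --pt "8.7 0 0 0 0 0 0"

```text
time_s: 4.32
tool_pos: [0.5003, -0.0279, 0.3275]
tool_rot: [-180.0, 0.0, 145.2]
force: [-0.3, -0.1, -0.2]
grip_width: 0.0871
```

```bash
python3 -c "
from h import *
st((.5017,-.0225,.219))
"
```

```text
t 4.32 p [ 0.5003 -0.0279  0.3275] rot [-1.7996e+02  1.0000e-02  1.4522e+02] F [-0.25 -0.07 -0.17] M [ 0.053 -0.173 -0.028] g 0.0871 q7 55.8
tool delta cm [ 0.19  0.53 10.85]
```

>>> move_arm --pt "8.7 0.1 0.3 2 0 0 0" --pt "8.7 0.1 0.2 2 0 0 0" --pt "8.7 0 0 2 0 0 0" --pt "8.7 0 0 0 0 0 0" --pt "8.7 0 0 0 0 0 0"

```text
time_s: 4.73
tool_pos: [0.5012, -0.0217, 0.2671]
tool_rot: [-179.9, -0.1, 145.3]
force: [-0.1, -0.5, -0.3]
grip_width: 0.0869
```

```bash
python3 -c "
from h import *
st((.5017,-.0225,.219))
"
```

```text
t 4.73 p [ 0.5012 -0.0217  0.2671] rot [-1.7994e+02 -9.0000e-02  1.4534e+02] F [-0.1  -0.47 -0.28] M [ 0.064 -0.179  0.057] g 0.0869 q7 54.4
tool delta cm [-0.1  -0.03  4.81]
```

>>> move_arm --pt "8.7 0 0 1.6 0 0 0" --pt "8.7 0 0 1.6 0 0 0" --pt "8.7 0 0 1.5 0 0 0" --pt "8.7 0 0 0 0 0 0" --pt "8.7 0 0 0 0 0 0"

```text
time_s: 5.15
tool_pos: [0.5022, -0.0214, 0.2216]
tool_rot: [180.0, 0.0, 145.4]
force: [0.4, 0.2, -0.7]
grip_width: 0.0871
```

```bash
python3 -c "
from h import *
st((.5017,-.0225,.219))
c=cam('side');t=cam('top')
cv2.imwrite('pics/s3.png',cv2.resize(c['img'][130:280,200:350,::-1],None,fx=4,fy=4,interpolation=cv2.INTER_CUBIC))
cv2.imwrite('pics/t3.png',cv2.resize(t['img'][190:280,290:380,::-1],None,fx=6,fy=6,interpolation=cv2.INTER_CUBIC))
"
```

```text
t 5.15 p [ 0.5022 -0.0214  0.2216] rot [1.7999e+02 4.0000e-02 1.4537e+02] F [ 0.36  0.19 -0.68] M [ 0.031 -0.185  0.022] g 0.0871 q7 53.3
tool delta cm [-0.02 -0.12  0.26]
```

View pics/s3.png

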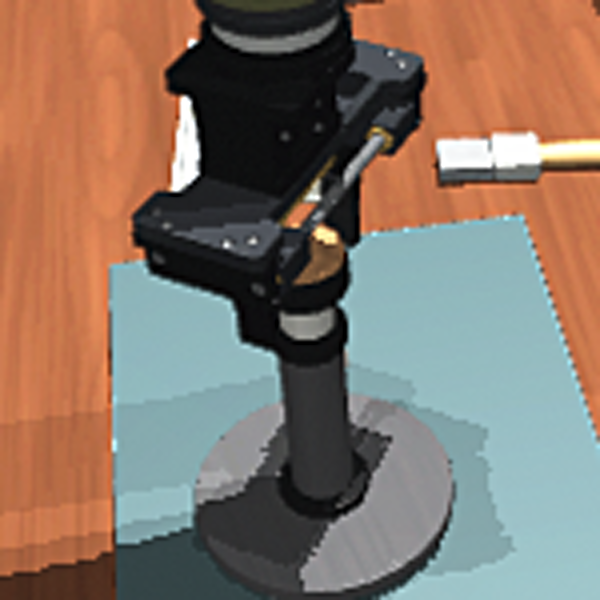

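The fingers straddle the head, with the near finger at crop (262,320). I'll close gently, below the stand's sliding force.

>>> move_arm --pt "5.8 0 -0.1 0.2 0 0 0" --pt "5.8 0 0 0 0 0 0" --pt "5.6 0 0 0 0 0 0" --pt "5.4 0 0 0 0 0 0" --pt "5.3 0 0 0 0 0 0" --force 8

```text
time_s: 5.67
tool_pos: [0.5014, -0.0219, 0.2187]
tool_rot: [180.0, 0.0, 145.4]
force: [-0.2, -0.1, 0.7]
grip_width: 0.0616
```

```bash
python3 -c "
from h import *
st((.5017,-.0225,.219))
"
```

```text
t 5.67 p [ 0.5014 -0.0219  0.2187] rot [1.8000e+02 2.0000e-02 1.4541e+02] F [-0.24 -0.08  0.69] M [ 0.014 -0.124  0.005] g 0.0616 q7 53.4
tool delta cm [-0.06 -0.03 -0.03]
```

>>> move_arm --pt "5.3 0 0 0 0 0 0" --pt "5.3 0 0 0 0 0 0" --pt "5.2 0 0 0 0 0 0" --pt "5.0 0 0 0 0 0 0" --pt "5.0 0 0 0 0 0 0" --force 8

```text
time_s: 6.08
tool_pos: [0.5021, -0.0207, 0.2186]
tool_rot: [179.9, 0.0, 145.5]
force: [3.9, 3.2, -3.4]
grip_width: 0.0515
```

```bash
python3 -c "
from h import *
st((.5017,-.0225,.219))
"
```

```text
t 6.08 p [ 0.5021 -0.0207  0.2186] rot [1.7986e+02 4.0000e-02 1.4546e+02] F [ 3.85  3.19 -3.45] M [ 0.765 -0.983 -0.045] g 0.0515 q7 53.4
tool delta cm [-0.07 -0.17 -0.04]
```

>>> move_arm --pt "4.8 0 0.2 0 0 0 0" --pt "4.8 0 0 0 0 0 0" --pt "4.8 0 0 0 0 0 0" --force 9

```text
time_s: 6.33
tool_pos: [0.5022, -0.0205, 0.2186]
tool_rot: [-180.0, -0.0, 145.4]
force: [1.3, 1.0, 0.3]
grip_width: 0.052
```

```bash
python3 -c "
from h import *
st((.5017,-.0225,.219))
"
```

```text
t 6.33 p [ 0.5022 -0.0205  0.2186] rot [-1.7996e+02 -1.0000e-02  1.4540e+02] F [1.3  1.01 0.32] M [ 0.204 -0.202  0.069] g 0.0520 q7 53.1
tool delta cm [-0.07 -0.19 -0.04]
```

>>> move_arm --pt "4.8 0 0 0 0 0 0" --pt "4.8 0 0 -0.4 0 0 0" --pt "4.8 0 0 -0.6 0 0 0" --pt "4.8 0 0 -0.6 0 0 0" --pt "4.8 0 0 -0.4 0 0 0" --force 14

```text
time_s: 6.75
tool_pos: [0.5021, -0.0205, 0.2372]
tool_rot: [-180.0, -0.1, 145.4]
force: [4.6, -0.1, -13.0]
grip_width: 0.0519
```

```bash
python3 -c "
from h import *
st()
"
```

```text
t 6.75 p [ 0.5021 -0.0205  0.2372] rot [-1.7999e+02 -7.0000e-02  1.4540e+02] F [  4.64  -0.07 -12.95] M [ 0.122 -1.328  0.083] g 0.0519 q7 53.6
```

>>> move_arm --pt "4.8 0 0 -0.6 0 0 0" --pt "4.8 0 0 -0.6 0 0 0" --pt "4.8 0 0 -0.6 0 0 0" --pt "4.8 0 0 -0.6 0 0 0" --pt "4.8 0 0 -0.6 0 0 0"

```text
time_s: 7.17
tool_pos: [0.502, -0.0205, 0.2671]
tool_rot: [-180.0, -0.1, 145.4]
force: [4.5, -0.3, -13.1]
grip_width: 0.0513
```

```bash
python3 -c "
from h import *
st()
c=cam('side');t=cam('top')
cv2.imwrite('pics/s4.png',cv2.resize(c['img'][130:280,200:350,::-1],None,fx=4,fy=4,interpolation=cv2.INTER_CUBIC))
"
```

```text
t 7.17 p [ 0.502  -0.0205  0.2671] rot [-1.7997e+02 -9.0000e-02  1.4539e+02] F [  4.47  -0.26 -13.1 ] M [ 0.14  -1.372 -0.016] g 0.0513 q7 54.2
```

View pics/s4.png

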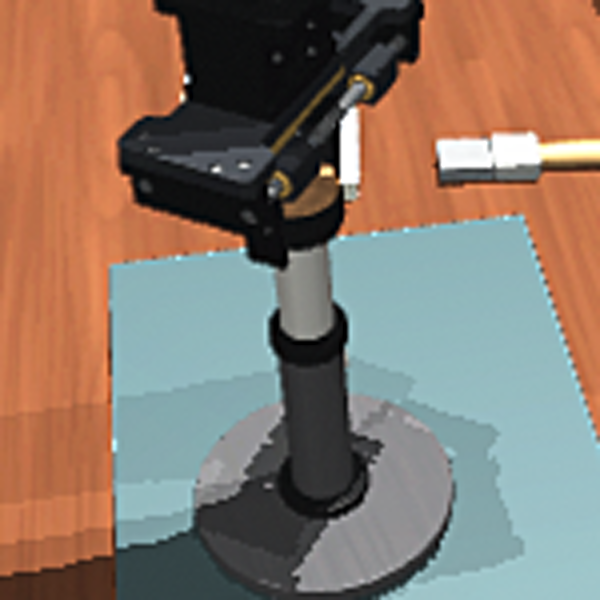

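The column is rising: crop (305,290) shows bare aluminium, and the stand hasn't moved. Continuing.

>>> move_arm --pt "4.8 -0.08 0.06 -0.5 0 0 0" --pt "4.8 0 0 -0.5 0 0 0" --pt "4.8 0 0 -0.5 0 0 0" --pt "4.8 0 0 -0.4 0 0 0" --pt "4.8 0 0 0 0 0 0"

```text
time_s: 7.68
tool_pos: [0.5024, -0.0205, 0.2882]
tool_rot: [-179.9, -0.1, 145.4]
force: [-3.9, -0.9, -7.1]
grip_width: 0.0518
```

```bash
python3 -c "
from h import *
st()
"
```

```text
t 7.68 p [ 0.5024 -0.0205  0.2882] rot [-1.7988e+02 -9.0000e-02  1.4539e+02] F [-3.89 -0.9  -7.06] M [-0.037  0.654  0.01 ] g 0.0518 q7 54.5
```

>>> move_arm --pt "4.8 0 0 -0.2 0 0 0" --pt "4.8 0 0 -0.2 0 0 0" --pt "4.8 0 0 0 0 0 0"

```text
time_s: 7.93
tool_pos: [0.5027, -0.0204, 0.2918]
tool_rot: [-179.9, -0.1, 145.4]
force: [-5.4, -0.3, -6.3]
grip_width: 0.0518
```

```bash
python3 -c "
from h import *
st()
"
```

```text
t 7.93 p [ 0.5027 -0.0204  0.2918] rot [-1.7992e+02 -6.0000e-02  1.4539e+02] F [-5.43 -0.34 -6.29] M [-0.178  0.827 -0.052] g 0.0518 q7 54.5
```

>>> move_arm --pt "4.8 0.05 -0.03 -0.15 0 0 0" --pt "4.8 0 0 0 0 0 0"

```text
time_s: 8.1
tool_pos: [0.5025, -0.0204, 0.2933]
tool_rot: [-180.0, -0.0, 145.4]
force: [-5.5, -2.4, -7.5]
grip_width: 0.0515
```

>>> move_arm --pt "4.8 0 0 -0.15 0 0 0" --pt "4.8 0 0 0 0 0 0"

```text
time_s: 8.27
tool_pos: [0.5026, -0.0204, 0.2946]
tool_rot: [-180.0, -0.0, 145.4]
force: [-4.5, -2.2, -8.5]
grip_width: 0.0517
```

>>> move_arm --pt "4.8 0 0 -0.1 0 0 0" --pt "4.8 0 0 0 0 0 0"

```text
time_s: 8.43
tool_pos: [0.5027, -0.0204, 0.2955]
tool_rot: [-180.0, -0.0, 145.4]
force: [-4.5, -2.5, -9.4]
grip_width: 0.0517
```

```bash
python3 -c "
from h import *
st()
"
```

```text
t 8.43 p [ 0.5027 -0.0204  0.2955] rot [-1.7997e+02 -1.0000e-02  1.4540e+02] F [-4.51 -2.52 -9.4 ] M [-0.386  0.886  0.008] g 0.0517 q7 54.6
```

>>> move_arm --pt "4.8 0.04 -0.09 -0.1 0 0 0" --pt "4.8 0 0 0 0 0 0"

```text
time_s: 8.6
tool_pos: [0.5022, -0.0205, 0.2956]
tool_rot: [180.0, -0.0, 145.4]
force: [-0.2, -0.2, -17.5]
grip_width: 0.0513
```

>>> move_arm --pt "4.8 0 0 -0.1 0 0 0" --pt "4.8 0 0 0 0 0 0"

```text
time_s: 8.77
tool_pos: [0.5021, -0.0205, 0.2961]
tool_rot: [180.0, -0.1, 145.4]
force: [2.7, -1.1, -22.3]
grip_width: 0.052
```

>>> move_arm --pt "4.8 0 0 -0.1 0 0 0" --pt "4.8 0 0 0 0 0 0"

```text
time_s: 8.93
tool_pos: [0.5019, -0.0203, 0.2978]
tool_rot: [180.0, -0.1, 145.4]
force: [1.4, -0.3, -23.0]
grip_width: 0.0516
```

```bash
python3 -c "
from h import *
st()
c=cam('side')
cv2.imwrite('pics/s5.png',cv2.resize(c['img'][130:280,200:350,::-1],None,fx=4,fy=4,interpolation=cv2.INTER_CUBIC))
"
```

```text
t 8.93 p [ 0.5019 -0.0203  0.2978] rot [ 1.7999e+02 -7.0000e-02  1.4543e+02] F [  1.42  -0.34 -22.99] M [-0.001 -0.455 -0.042] g 0.0516 q7 54.8
```

View pics/s5.png

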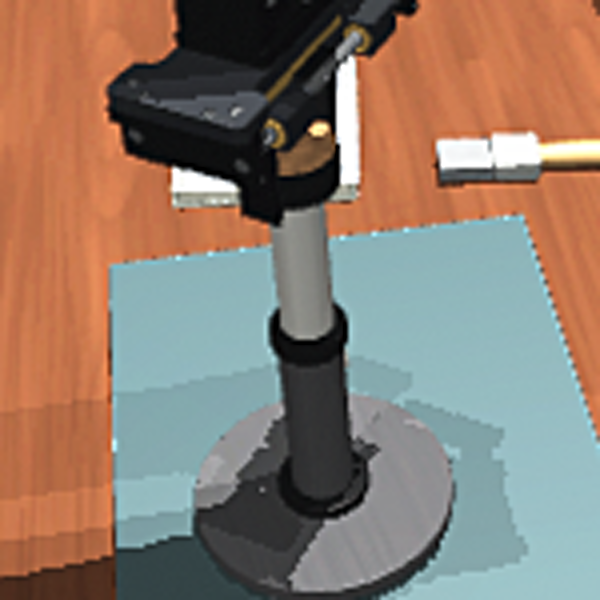

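The column is at its stop: the collar is at crop (308,335), the column is fully drawn, and the stand is unmoved. Force rose to about 23 N with the pads slipping slightly. I'll ease the pull and grip, then turn clockwise (+z tool) in small steps.

>>> move_arm --pt "4.8 0 0 0.1 0 0 0" --pt "4.8 0 0 0 0 0 0.1" --pt "4.8 0 0 0 0 0 0.1" --pt "4.8 0 0 0 0 0 0.1" --pt "4.8 0 0 0 0 0 0" --force 10

```text
time_s: 9.4
tool_pos: [0.5022, -0.0201, 0.2986]
tool_rot: [179.9, 0.0, 128.1]
force: [-0.4, 0.5, -15.1]
grip_width: 0.0515
```

```bash
python3 -c "
from h import *
st()
"
```

```text
t 9.40 p [ 0.5022 -0.0201  0.2986] rot [1.7994e+02 4.0000e-02 1.2811e+02] F [ -0.41   0.48 -15.07] M [ 0.252 -0.027 -0.07 ] g 0.0515 q7 37.4
```

>>> move_arm --pt "4.8 0 0 0.1 0 0 0.08" --pt "4.8 0 0 0 0 0 0.08" --pt "4.8 0 0 0 0 0 0"

```text
time_s: 9.65
tool_pos: [0.5024, -0.0199, 0.2985]
tool_rot: [179.9, 0.1, 119.1]
force: [-2.3, 1.6, -9.1]
grip_width: 0.0515
```

```bash
python3 -c "
from h import *
st()
"
```

```text
t 9.65 p [ 0.5024 -0.0199  0.2985] rot [1.7990e+02 6.0000e-02 1.1913e+02] F [-2.34  1.63 -9.11] M [ 0.379  0.444 -0.081] g 0.0515 q7 28.4
```

>>> move_arm --pt "4.8 0 0 0 0 0 0.08" --pt "4.8 0 0 0 0 0 0.08" --pt "4.8 0 0 0 0 0 0"

```text
time_s: 9.9
tool_pos: [0.5026, -0.0199, 0.2984]
tool_rot: [179.9, 0.0, 110.0]
force: [-2.1, 1.7, -6.6]
grip_width: 0.0514
```

```bash
cat >> h.py <<'E'
def red(name=None):
    c=cam('side');im=c['img'];h=cv2.cvtColor(im,cv2.COLOR_RGB2HSV)
    a=h[205:235,270:300];m=((a[...,0]<6)|(a[...,0]>172))&(a[...,1]>150)&(a[...,2]>60)
    ys,xs=np.nonzero(m);print('red',m.sum(),(xs.mean()+270,ys.mean()+205) if m.any() else '')
    if name: cv2.imwrite('pics/'+name,cv2.resize(im[130:280,200:350,::-1],None,fx=4,fy=4,interpolation=cv2.INTER_CUBIC))
E
python3 -c "
from h import *
st();red('s6.png')
"
```

```text
t 9.90 p [ 0.5026 -0.0199  0.2984] rot [1.7986e+02 5.0000e-02 1.1004e+02] F [-2.08  1.74 -6.57] M [ 0.456  0.452 -0.05 ] g 0.0514 q7 19.3
red 0
```

View pics/s6.png

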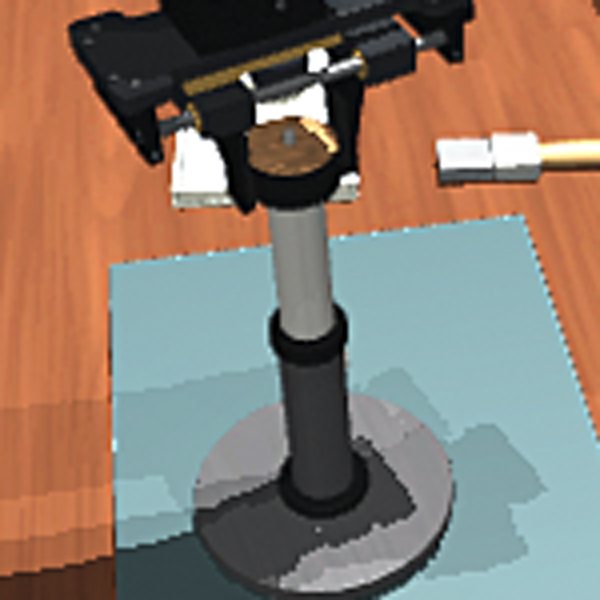

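The column is up and the hole edge is still bright at crop (347,355) with no red. Mz is low, so I'll keep turning.

>>> move_arm --pt "4.8 0 0 -0.03 0 0 0.08" --pt "4.8 0 0 0 0 0 0.08" --pt "4.8 0 0 0 0 0 0"

```text
time_s: 10.2
tool_pos: [0.5028, -0.0199, 0.2984]
tool_rot: [179.8, 0.0, 100.9]
force: [-1.8, 3.6, -5.3]
grip_width: 0.0516
```

```bash
python3 -c "
from h import *
st();red()
"
```

```text
t 10.20 p [ 0.5028 -0.0199  0.2984] rot [1.7984e+02 1.0000e-02 1.0088e+02] F [-1.8   3.63 -5.35] M [ 0.611  0.261 -0.121] g 0.0516 q7 10.2
red 0
```

>>> move_arm --pt "4.8 0 0 0 0 0 0.08" --pt "4.8 0 0 0 0 0 0.08" --pt "4.8 0 0 0 0 0 0"

```text
time_s: 10.5
tool_pos: [0.5031, -0.02, 0.2984]
tool_rot: [179.8, -0.0, 91.7]
force: [-1.5, 4.0, -2.6]
grip_width: 0.0517
```

```bash
python3 -c "
from h import *
st();red()
"
```

```text
t 10.50 p [ 0.5031 -0.02    0.2984] rot [ 1.798e+02 -2.000e-02  9.169e+01] F [-1.47  4.04 -2.58] M [ 0.759  0.105 -0.3  ] g 0.0517 q7 1.0
red 0
```

>>> move_arm --pt "4.8 0 0 0 0 0 0.08" --pt "4.8 0 0 0 0 0 0.08" --pt "4.8 0 0 0 0 0 0"

```text
time_s: 10.8
tool_pos: [0.5032, -0.0199, 0.2983]
tool_rot: [179.8, -0.1, 82.6]
force: [0.5, 4.8, -0.3]
grip_width: 0.0517
```

```bash
python3 -c "
from h import *
st();red('s7.png')
"
```

```text
t 10.80 p [ 0.5032 -0.0199  0.2983] rot [ 1.7979e+02 -6.0000e-02  8.2570e+01] F [ 0.54  4.81 -0.28] M [ 0.909 -0.143  0.015] g 0.0517 q7 -8.1
red 1 (np.float64(286.0), np.float64(216.0))
```

```bash
python3 -c "
import cv2
a=cv2.imread('pics/s7.png')[250:430,230:430];cv2.imwrite('pics/s7b.png',cv2.resize(a,None,fx=3,fy=3,interpolation=cv2.INTER_CUBIC))
"
```

```text
(no output)
```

View pics/s7b.png

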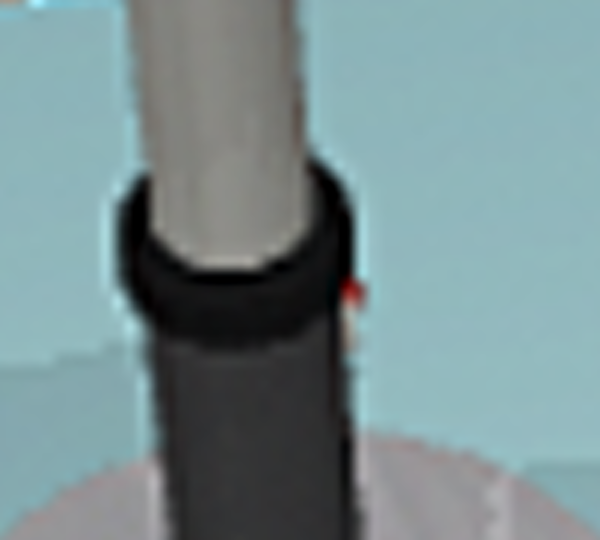

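The crop shows a red nose at (355,293), protruding past the tube's edge at the hole, just under the collar. The -0.3 N m turning torque has also gone. Next I'll check how far it projects.

```bash
python3 -c "
from h import *
c=cam('side');im=c['img']
for r in (.016,.020,.023,.026):
  for dz in(-.006,0,.006): print(r,dz,np.round(proj(c,(.502+r,-.0215,.137+dz)),1))
for y in range(211,226): print(y,[tuple(int(v) for v in im[y,x]) for x in range(283,290)])
st()
"
```

```text
0.016 -0.006 [284.7 220.8]
0.016 0 [284.5 219.1]
0.016 0.006 [284.4 217.3]
0.02 -0.006 [286.3 220.6]
0.02 0 [286.2 218.8]
0.02 0.006 [286.  217.1]
0.023 -0.006 [287.5 220.4]
0.023 0 [287.4 218.7]
0.023 0.006 [287.2 216.9]
0.026 -0.006 [288.7 220.2]
0.026 0 [288.6 218.5]
0.026 0.006 [288.5 216.7]
211 [(48, 50, 47), (12, 12, 14), (10, 10, 10), (0, 0, 0), (147, 189, 195), (150, 191, 197), (145, 185, 190)]
212 [(22, 23, 23), (17, 17, 19), (16, 15, 16), (0, 0, 0), (147, 190, 197), (152, 191, 197), (146, 184, 190)]
213 [(14, 15, 17), (18, 20, 20), (12, 11, 13), (0, 0, 0), (149, 191, 197), (151, 191, 197), (146, 184, 189)]
214 [(18, 18, 19), (19, 19, 20), (9, 9, 9), (0, 0, 0), (147, 192, 198), (152, 193, 199), (146, 184, 190)]
215 [(16, 16, 18), (14, 16, 17), (5, 9, 10), (34, 0, 0), (143, 183, 187), (151, 195, 199), (146, 187, 191)]
216 [(15, 16, 15), (11, 14, 14), (0, 7, 8), (112, 17, 14), (122, 75, 75), (143, 182, 186), (147, 189, 193)]
217 [(13, 14, 14), (9, 13, 13), (5, 12, 12), (154, 83, 78), (131, 91, 91), (144, 183, 187), (146, 188, 192)]
218 [(15, 15, 17), (20, 20, 21), (22, 26, 27)
[... 306 characters left out ...]
47, 47, 47), (41, 41, 41), (26, 23, 25), (113, 113, 110), (140, 168, 172), (148, 186, 192), (147, 185, 191)]
222 [(46, 47, 48), (42, 42, 42), (30, 27, 26), (97, 124, 127), (148, 189, 195), (150, 189, 196), (147, 186, 191)]
223 [(45, 45, 46), (41, 41, 42), (32, 29, 30), (70, 82, 85), (132, 170, 173), (148, 189, 192), (148, 187, 192)]
224 [(45, 46, 47), (41, 42, 42), (33, 30, 30), (71, 86, 89), (148, 190, 194), (151, 192, 196), (147, 187, 191)]
225 [(47, 48, 48), (42, 41, 43), (33, 30, 31), (70, 86, 88), (149, 190, 194), (151, 192, 196), (148, 187, 192)]
t 10.90 p [ 0.5032 -0.0199  0.2983] rot [ 1.7979e+02 -6.0000e-02  8.2710e+01] F [-0.38  4.91  1.12] M [ 1.008 -0.221  0.015] g 0.0517 q7 -8.0
```

Red shows only at rows 216-218, while the surround is centred at about 219.5. So the button seems to be entering from the far (+y) side and isn't fully out. I'll continue in small turns, re-centring and keeping a light pull up.

>>> move_arm --pt "4.8 0.1 0 -0.05 0 0 0.04" --pt "4.8 0 0 0 0 0 0.02" --pt "4.8 0 0 0 0 0 0"

```text
time_s: 11.15
tool_pos: [0.5033, -0.0198, 0.2983]
tool_rot: [179.8, -0.0, 79.1]
force: [2.9, 3.3, 0.9]
grip_width: 0.0517
```

```bash
cat >> h.py <<'E'
def pat():
    im=cam('side')['img'].astype(int)
    for y in range(214,224): print(y,' '.join('%4d'%(im[y,x,0]-im[y,x,1]) for x in range(283,292)))
E
python3 -c "
from h import *
st();pat()
"
```

```text
t 11.15 p [ 0.5033 -0.0198  0.2983] rot [ 1.7981e+02 -1.0000e-02  7.9060e+01] F [2.93 3.31 0.94] M [ 0.632 -0.612 -0.043] g 0.0517 q7 -11.7
214   -1    0    0    0  -43  -41  -38  -38  -37
215    0   -1   -4   11  -42  -45  -41  -40  -39
216   -1   -3   -7   94   56  -39  -43  -39  -39
217   -1   -3   -8   68   95  -38  -43  -40  -39
218   -2   -1   -5   28   50  -38  -43  -40  -40
219   -1    0    0   -2  -44  -45  -40  -40  -39
220    0   -1    1    4  -27  -40  -38  -38  -38
221   -1   -1    2   -1  -28  -38  -38  -38  -38
222   -1    0    3  -27  -41  -39  -38  -37  -39
223    0    0    3  -14  -38  -40  -40  -40  -40
```

>>> move_arm --pt "4.8 0.03 -0.06 -0.1 0 0 0" --pt "4.8 0 0 0 0 0 0"

```text
time_s: 11.37
tool_pos: [0.5028, -0.0199, 0.2984]
tool_rot: [179.8, 0.0, 79.0]
force: [5.0, 1.3, -4.6]
grip_width: 0.0519
```

```bash
python3 -c "
from h import *
st();pat()
"
```

```text
t 11.37 p [ 0.5028 -0.0199  0.2984] rot [179.82   0.    79.02] F [ 4.98  1.34 -4.62] M [ 0.467 -1.367  0.055] g 0.0519 q7 -11.7
214   -2    0    1   -7  -43  -41  -39  -38  -38
215    0    0   -2   10  -41  -44  -41  -40  -39
216   -2   -2   -7   92   50  -40  -43  -39  -39
217   -2   -2   -8   68   91  -38  -44  -40  -39
218   -1   -1   -4   30   55  -37  -42  -40  -39
219    0    0   -3    0  -44  -46  -41  -39  -39
220   -1    0    1    6  -27  -39  -38  -38  -38
221    0    0    2    0  -28  -38  -38  -38  -38
222   -1    0    4  -28  -42  -39  -38  -38  -38
223    0    1    4  -25  -42  -40  -39  -40  -40
```

>>> move_arm --pt "4.8 0.03 0.11 0 0 0 0.03" --pt "4.8 0 0 0 0 0 0.03" --pt "4.8 0 0 0 0 0 0"

```text
time_s: 11.67
tool_pos: [0.5033, -0.0198, 0.2983]
tool_rot: [179.9, 0.0, 75.5]
force: [3.6, 1.6, -2.6]
grip_width: 0.0514
```

```bash
python3 -c "
from h import *
st();pat()
"
```

```text
t 11.67 p [ 0.5033 -0.0198  0.2983] rot [1.7991e+02 1.0000e-02 7.5520e+01] F [ 3.61  1.56 -2.62] M [ 0.371 -1.001 -0.058] g 0.0514 q7 -15.3
214   -1    0    1    0  -44  -41  -38  -37  -38
215    0   -1   -3   10  -41  -44  -41  -40  -40
216   -1   -3   -7   90   58  -40  -44  -39  -39
217   -1   -2   -8   67  128  -38  -45  -40  -40
218   -1   -1   -7   25  101  -37  -44  -41  -40
219   -2   -1   -2   -5   16  -40  -42  -40  -39
220   -2    0    0    2  -31  -40  -39  -37  -38
221    0   -1    2   -1  -28  -38  -38  -38  -37
222   -1    1    3  -27  -41  -39  -39  -38  -38
223   -1    0    4  -14  -38  -41  -39  -40  -39
```

>>> move_arm --pt "4.8 0 0 0 0 0 0.03" --pt "4.8 0 0 0 0 0 0.03" --pt "4.8 0 0 0 0 0 0"

```text
time_s: 11.97
tool_pos: [0.5034, -0.0198, 0.2984]
tool_rot: [179.9, 0.0, 72.1]
force: [4.5, 0.5, -3.4]
grip_width: 0.0516
```

```bash
python3 -c "
from h import *
st();pat()
"
```

```text
t 11.97 p [ 0.5034 -0.0198  0.2984] rot [1.799e+02 1.000e-02 7.208e+01] F [ 4.47  0.54 -3.4 ] M [ 0.302 -1.276 -0.004] g 0.0516 q7 -18.7
214   -2    0    1    0  -44  -42  -39  -38  -37
215    0   -1   -3   10  -41  -46  -42  -40  -39
216    0   -3   -5   89   56  -41  -43  -40  -39
217   -2   -3   -8   64  129  -34  -46  -40  -40
218    1    0   -8   25  109   -8  -41  -40  -40
219   -1   -1   -2   -8   49  -39  -44  -40  -40
220    0   -1   -1    3  -32  -42  -40  -38  -38
221   -1    0    3    0  -29  -39  -39  -38  -38
222   -1    1    3  -27  -41  -40  -37  -38  -38
223    0    1    4  -13  -37  -41  -40  -39  -40
```

The red is growing outward and downward, so the button is coming into line. Continuing.

>>> move_arm --pt "4.8 0 0.05 0 0 0 0.03" --pt "4.8 0 0 0 0 0 0.03" --pt "4.8 0 0 0 0 0 0"

```text
time_s: 12.27
tool_pos: [0.5035, -0.0198, 0.2984]
tool_rot: [179.9, 0.0, 68.7]
force: [2.9, 1.7, -2.0]
grip_width: 0.0515
```

```bash
python3 -c "
from h import *
st();pat()
"
```

```text
t 12.27 p [ 0.5035 -0.0198  0.2984] rot [1.7995e+02 2.0000e-02 6.8660e+01] F [ 2.92  1.72 -1.96] M [ 0.324 -1.08  -0.004] g 0.0515 q7 -22.2
214    0    1    1    0  -43  -40  -38  -38  -38
215    0   -1   -3    4  -39  -44  -41  -40  -39
216    0   -2   -5   55   39  -38  -43  -40  -40
217    0   -1   -7   64  129  -35  -46  -40  -39
218   -1   -1   -6   22  117    3  -41  -41  -40
219   -1   -1   -3  -11   84   -7  -42  -41  -39
220    0   -1   -1   -2   -1  -41  -40  -38  -38
221   -1    0    2   -2  -32  -41  -39  -37  -38
222    1    0    3  -27  -41  -40  -38  -38  -38
223    0    0    4  -13  -38  -40  -39  -40  -39
```

>>> move_arm --pt "4.8 0 0.05 0 0 0 0.03" --pt "4.8 0 0 0 0 0 0.02" --pt "4.8 0 0 0 0 0 0"

```text
time_s: 12.57
tool_pos: [0.5036, -0.0198, 0.2983]
tool_rot: [180.0, 0.0, 65.8]
force: [3.3, 2.3, -1.9]
grip_width: 0.0515
```

```bash
python3 -c "
from h import *
st();pat()
"
```

```text
t 12.57 p [ 0.5036 -0.0198  0.2983] rot [1.7999e+02 3.0000e-02 6.5790e+01] F [ 3.29  2.31 -1.94] M [ 0.2   -0.86   0.043] g 0.0515 q7 -25.1
214   -1    0    2    0  -44  -40  -38  -37  -37
215    1   -1   -3   15  -44  -44  -41  -39  -40
216   -1   -2   -5   87   15  -44  -44  -39  -40
217    0   -2   -9   62  128  -29  -47  -41  -40
218   -1    0   -8   22  116   61  -36  -42  -40
219   -2    0   -3  -11   87   -6  -44  -41  -40
220   -1   -1   -1   -3    1  -42  -42  -39  -38
221    0    1    2   -1  -32  -41  -40  -38  -37
222   -1    0    3  -27  -42  -39  -38  -38  -38
223    0    1    4  -13  -38  -41  -40  -40  -40
```

>>> move_arm --pt "4.8 0.02 0.05 -0.03 0 0 0.03" --pt "4.8 0 0 0 0 0 0.02" --pt "4.8 0 0 0 0 0 0"

```text
time_s: 12.87
tool_pos: [0.5038, -0.0197, 0.2983]
tool_rot: [-179.9, 0.0, 62.9]
force: [1.0, 1.3, -2.1]
grip_width: 0.052
```

```bash
python3 -c "
from h import *
st();pat()
"
```

```text
t 12.87 p [ 0.5038 -0.0197  0.2983] rot [-1.7995e+02  5.0000e-02  6.2910e+01] F [ 0.98  1.28 -2.15] M [ 0.192 -0.588  0.169] g 0.0520 q7 -28.0
214    0    0    2    0  -44  -40  -38  -38  -38
215    0   -1   -3    9  -48  -46  -40  -40  -39
216   -1   -2   -1   49   -5  -46  -45  -41  -39
217    0   -3   -8   49  192    2  -48  -42  -40
218   -3   -1  -10  -11   95   76  -36  -43  -39
219   -1   -2  -10   79  132   40  -42  -43  -40
220    0   -3   -9  116   98  -15  -42  -39  -38
221    0   -1   -4   17  -36  -47  -42  -39  -38
222    0   -1    2  -31  -41  -41  -39  -38  -37
223   -1    1    2  -14  -38  -40  -40  -40  -40
```

>>> move_arm --pt "4.8 0 0 0 0 0 0.03" --pt "4.8 0 0 0 0 0 0.02" --pt "4.8 0 0 0 0 0 0"

```text
time_s: 13.17
tool_pos: [0.5039, -0.0196, 0.2984]
tool_rot: [-180.0, 0.0, 60.0]
force: [1.0, 2.3, -3.8]
grip_width: 0.0515
```

```bash
python3 -c "
from h import *
st();pat()
"
```

```text
t 13.17 p [ 0.5039 -0.0196  0.2984] rot [-1.7996e+02  3.0000e-02  6.0050e+01] F [ 0.97  2.34 -3.84] M [ 0.256 -0.408  0.284] g 0.0515 q7 -30.9
214   -1    1    2    0  -42  -39  -39  -39  -38
215    1   -1    0  -13  -46  -45  -40  -40  -40
216   -1   -1    0  -29  -28  -45  -43  -41  -39
217   -1   -1   -8   69  128  -13  -47  -41  -39
218   -1   -3  -15   72  125   82  -35  -43  -40
219   -2   -3  -17  141  145   58  -39  -44  -40
220    0   -2  -14  129  125  -12  -44  -40  -39
221   -1   -2   -7   68   25  -44  -42  -39  -37
222    0   -1   -1  -35  -46  -44  -40  -38  -38
223   -1    0    3  -15  -39  -41  -40  -40  -40
```

The red is now centred on the hole (rows 217-221), reaches col 288, and Mz resists at +0.28. That's the click, so I'll stop, relax slightly and look.

>>> move_arm --pt "4.8 0 0 0.03 0 0 -0.03" --pt "4.8 0 0 0 0 0 0" --pt "4.8 0 0 0 0 0 0"

```text
time_s: 13.47
tool_pos: [0.5039, -0.0196, 0.2984]
tool_rot: [-180.0, 0.0, 61.7]
force: [0.5, 1.3, -2.0]
grip_width: 0.0518
```

```bash
python3 -c "
from h import *
st()
c=cam('side');im=c['img'][195:295,235:335,::-1]
cv2.imwrite('pics/s8.png',cv2.resize(im,None,fx=6,fy=6,interpolation=cv2.INTER_CUBIC));pat()
"
```

```text
t 13.47 p [ 0.5039 -0.0196  0.2984] rot [-1.7997e+02  3.0000e-02  6.1750e+01] F [ 0.51  1.29 -1.97] M [ 0.139 -0.154  0.284] g 0.0518 q7 -29.2
214    0    1    2    0  -43  -41  -38  -38  -38
215    1   -1   -3    3  -49  -46  -41  -39  -39
216   -1   -1   -3   35   -8  -46  -44  -41  -40
217   -1   -2   -8   47  192    2  -49  -41  -40
218   -1   -2  -12   -8   95   76  -36  -43  -40
219   -1   -4  -13  143  148   35  -42  -42  -40
220   -1   -3  -13  120  123  -12  -42  -40  -38
221    0   -1   -8   41   12  -44  -42  -38  -38
222   -1    0    0  -33  -44  -43  -40  -38  -38
223    1    1    3  -14  -39  -41  -41  -39  -39
```

View pics/s8.png

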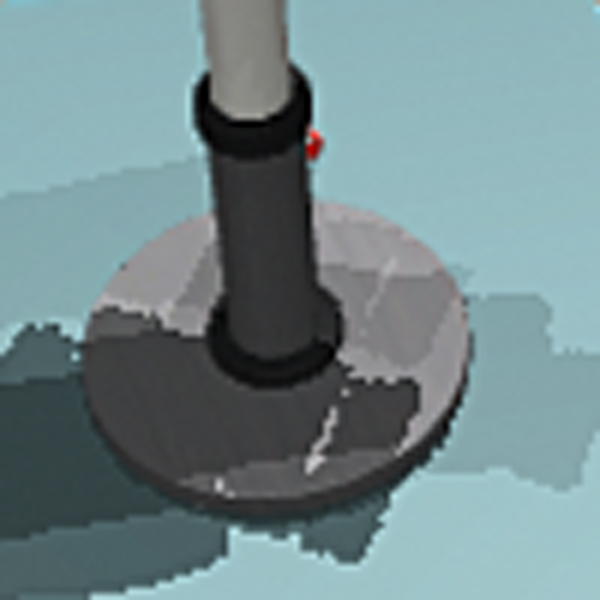

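The button stands proud at crop (314,145), and the base looks unmoved. Now I'll let go.

>>> move_arm --pt "5.6 0 0 0 0 0 0" --pt "6.4 0 0 0 0 0 0" --pt "7.2 0 0 0 0 0 0" --pt "8.7 0 0 0 0 0 0" --pt "8.7 0 0 0 0 0 0"

```text
time_s: 13.98
tool_pos: [0.5043, -0.0198, 0.2985]
tool_rot: [180.0, 0.0, 61.7]
force: [0.0, -0.5, 0.9]
grip_width: 0.0745
```

>>> move_arm --pt "8.7 0 0 0 0 0 0" --pt "8.7 0 0 -1 0 0 0" --pt "8.7 0 0 -2 0 0 0" --pt "8.7 0 0 -2 0 0 0" --pt "8.7 0 0 -1 0 0 0"

```text
time_s: 14.4
tool_pos: [0.505, -0.0195, 0.3613]
tool_rot: [179.8, -0.1, 61.8]
force: [0.7, 0.6, -0.5]
grip_width: 0.0867
```

```bash
python3 -c "
from h import *
st()
c=cam('side');im=c['img'][130:290,220:380,::-1]
cv2.imwrite('pics/s9.png',cv2.resize(im,None,fx=3.7,fy=3.7,interpolation=cv2.INTER_CUBIC));pat()
t=cam('top');cv2.imwrite('pics/t9.png',cv2.resize(t['img'][190:280,290:380,::-1],None,fx=6,fy=6,interpolation=cv2.INTER_CUBIC))
"
```

```text
t 14.40 p [ 0.505  -0.0195  0.3613] rot [ 1.7981e+02 -6.0000e-02  6.1750e+01] F [ 0.74  0.57 -0.5 ] M [ 0.019 -0.061  0.1  ] g 0.0867 q7 -28.7
214    1    0   -1    0  -45  -41  -37  -38  -38
215    0   -3   -4   32  -43  -48  -42  -39  -39
216    0   -3    0  125   72  -38  -47  -41  -39
217   -1   -4   -7   48  191   15  -51  -42  -39
218    0    0   -8  -23  201   80  -42  -43  -39
219   -1    0   -3  -14  144    5  -45  -41  -39
220    0   -1   -1   -2   -5  -45  -43  -39  -37
221   -1   -1    2   -2  -32  -42  -39  -38  -38
222    0    0    3  -27  -42  -40  -38  -38  -38
223   -1    0    4  -16  -42  -40  -39  -39  -39
```

View pics/s9.png

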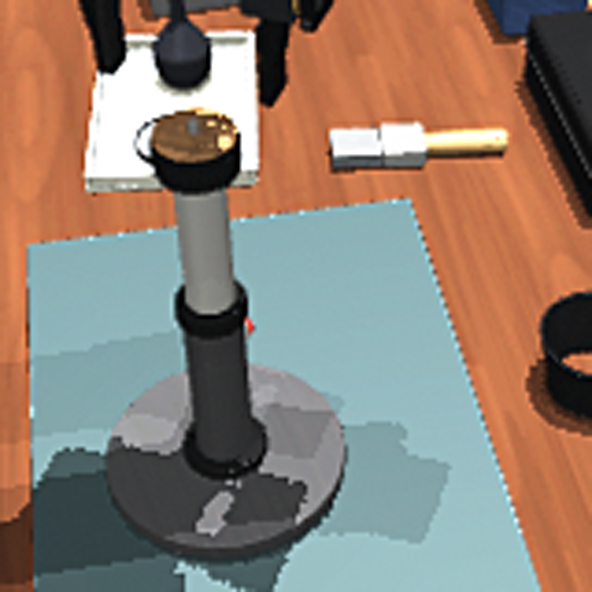

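View pics/t9.png

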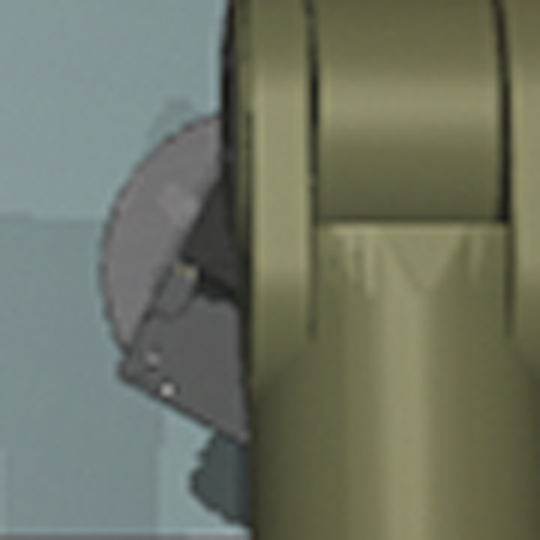

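After release the stand is where it was, with the button proud at crop (250,327). It drifted back slightly within its play. I'll close the fingers to straddle the stud and lean gently, checking for any sinking.

>>> move_arm --pt "2.0 0 0 0 0 0 0" --pt "2.0 0 0 0 0 0 0" --pt "2.0 0 0 0 0 0 0" --pt "2.0 0 0 0 0 0 0" --pt "2.0 0 0 0 0 0 0"

```text
time_s: 14.97
tool_pos: [0.504, -0.0196, 0.3578]
tool_rot: [-180.0, 0.0, 61.8]
force: [0.1, -0.5, -0.5]
grip_width: 0.0613
```

>>> move_arm --pt "2.0 0 0 0 0 0 0" --pt "2.0 0 0 0 0 0 0" --pt "2.0 0 0 0 0 0 0" --pt "2.0 0 0 0 0 0 0" --pt "2.0 0 0 0 0 0 0"

```text
time_s: 15.38
tool_pos: [0.5042, -0.0196, 0.3583]
tool_rot: [180.0, 0.0, 61.8]
force: [0.2, 0.7, -0.9]
grip_width: 0.0283
```

```bash
python3 -c "
from h import *
st((.5035,-.020,.328))
c=cam('side');im=c['img'][130:290,220:380,::-1]
cv2.imwrite('pics/s10.png',cv2.resize(im,None,fx=3.7,fy=3.7,interpolation=cv2.INTER_CUBIC));pat()
"
```

```text
t 15.38 p [ 0.5042 -0.0196  0.3583] rot [180.     0.    61.76] F [ 0.17  0.73 -0.86] M [-0.044 -0.001  0.009] g 0.0283 q7 -28.7
tool delta cm [-0.07 -0.04  3.03]
214   -1    0    1    0  -45  -42  -38  -37  -38
215   -1   -2   -2   33  -43  -48  -42  -40  -39
216   -1   -2    0  125   73  -38  -46  -41  -39
217    1   -2   -7   48  193   16  -51  -42  -40
218    0    0   -9  -23  202   80  -42  -43  -39
219   -1    0   -4  -14  129    2  -45  -42  -39
220    0    0    0   -1   -4  -44  -43  -38  -37
221    0   -1    2   -1  -32  -41  -39  -37  -38
222    0    0    4  -27  -41  -40  -38  -38  -38
223   -1   -1    3  -17  -42  -41  -39  -39  -39
```

View pics/s10.png

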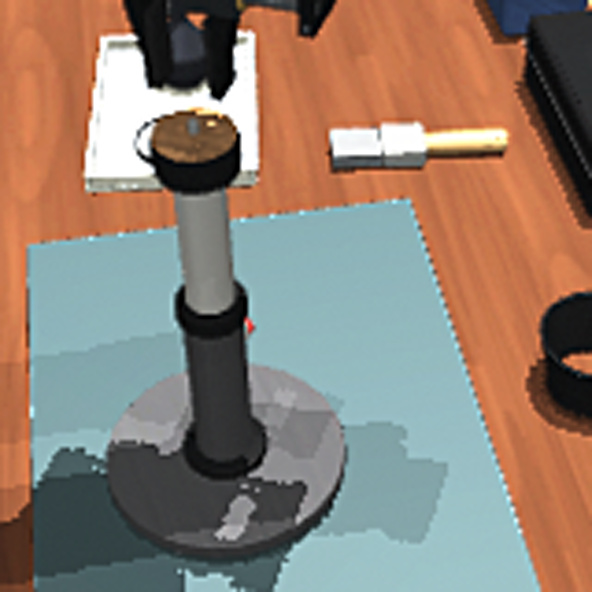

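The picture shows the nearly shut fingers at crop (190,75) above the cork at (195,135). The column is still fully up and the button is unchanged.

>>> move_arm --pt "2.0 0 0 1.0 0 0 0" --pt "2.0 0 0 1.0 0 0 0" --pt "2.0 0 0 0.7 0 0 0" --pt "2.0 0 0 0 0 0 0" --pt "2.0 0 0 0 0 0 0"

```text
time_s: 15.9
tool_pos: [0.5038, -0.0197, 0.3304]
tool_rot: [-179.9, 0.0, 61.7]
force: [0.1, -1.1, 0.5]
grip_width: 0.0199
```

```bash
python3 -c "
from h import *
st((.5035,-.020,.326))
"
```

```text
t 15.90 p [ 0.5038 -0.0197  0.3304] rot [-1.7992e+02  4.0000e-02  6.1750e+01] F [ 0.13 -1.07  0.54] M [-0.018 -0.07   0.05 ] g 0.0199 q7 -28.9
tool delta cm [-0.04 -0.01  0.44]
```

>>> move_arm --pt "2.0 0 0 0.2 0 0 0" --pt "2.0 0 0 0 0 0 0"

```text
time_s: 16.07
tool_pos: [0.5043, -0.0196, 0.3293]
tool_rot: [180.0, 0.0, 61.8]
force: [0.1, 0.2, -0.2]
grip_width: 0.0201
```

>>> move_arm --pt "2.0 0 0 0.1 0 0 0" --pt "2.0 0 0 0 0 0 0"

```text
time_s: 16.23
tool_pos: [0.5043, -0.0196, 0.3284]
tool_rot: [180.0, 0.0, 61.8]
force: [-0.5, -0.3, -0.5]
grip_width: 0.0199
```

>>> move_arm --pt "2.0 0 0 0.1 0 0 0" --pt "2.0 0 0 0 0 0 0"

```text
time_s: 16.4
tool_pos: [0.5042, -0.0196, 0.3273]
tool_rot: [180.0, 0.0, 61.8]
force: [0.3, 0.0, -0.3]
grip_width: 0.0198
```

>>> move_arm --pt "2.0 0 0 0.1 0 0 0" --pt "2.0 0 0 0 0 0 0"

```text
time_s: 16.57
tool_pos: [0.5043, -0.0196, 0.3265]
tool_rot: [180.0, -0.0, 61.8]
force: [-0.3, 0.6, 1.1]
grip_width: 0.02
```

>>> move_arm --pt "2.0 0 0 0.1 0 0 0" --pt "2.0 0 0 0 0 0 0"

```text
time_s: 16.73
tool_pos: [0.5043, -0.0196, 0.3255]
tool_rot: [180.0, -0.0, 61.8]
force: [0.1, -1.3, 1.9]
grip_width: 0.0201
```

>>> move_arm --pt "2.0 0 0 0.05 0 0 0" --pt "2.0 0 0 0 0 0 0"

```text
time_s: 16.9
tool_pos: [0.5043, -0.0196, 0.325]
tool_rot: [180.0, -0.0, 61.8]
force: [-0.4, -0.2, 2.3]
grip_width: 0.0199
```

>>> move_arm --pt "2.0 0 0 0.05 0 0 0" --pt "2.0 0 0 0 0 0 0"

```text
time_s: 17.07
tool_pos: [0.5043, -0.0196, 0.3247]
tool_rot: [180.0, -0.0, 61.8]
force: [-1.8, 0.2, 4.9]
grip_width: 0.0198
```

>>> move_arm --pt "2.0 0 0 0.05 0 0 0" --pt "2.0 0 0 0 0 0 0"

```text
time_s: 17.23
tool_pos: [0.5043, -0.0195, 0.3246]
tool_rot: [180.0, 0.0, 61.8]
force: [-1.4, 0.3, 6.0]
grip_width: 0.0196
```

```bash
python3 -c "
from h import *
st();pat()
"
```

```text
t 17.23 p [ 0.5043 -0.0195  0.3246] rot [179.95   0.    61.76] F [-1.39  0.31  6.05] M [-0.015  0.293 -0.017] g 0.0196 q7 -28.9
214   -1    1    2    0  -41  -40  -39  -38  -39
215    0   -2   -1  -16  -48  -44  -40  -39  -40
216    0   -2    0   21  -25  -49  -44  -40  -39
217    0   -2   -4   62  142  -19  -48  -42  -40
218   -1    0   -9  -25  195  100  -44  -42  -39
219   -2   -2   -4  -20  191   66  -44  -42  -40
220   -1    0   -2  -10   79  -12  -44  -40  -38
221    0    0    0   -5   -6  -42  -41  -39  -37
222    0   -1    3  -29  -44  -41  -38  -38  -38
223    0    1    3  -14  -42  -41  -40  -39  -39
```

It firms up after about 2 mm of play, so the lock is carrying. I'll press to about 9 N and hold.

>>> move_arm --pt "2.0 0 0 0.04 0 0 0" --pt "2.0 0 0 0 0 0 0" --pt "2.0 0 0 0 0 0 0" --pt "2.0 0 0 0 0 0 0"

```text
time_s: 17.62
tool_pos: [0.5043, -0.0196, 0.3245]
tool_rot: [179.9, 0.0, 61.7]
force: [-1.2, -0.0, 7.7]
grip_width: 0.0197
```

>>> move_arm --pt "2.0 0 0 0.03 0 0 0" --pt "2.0 0 0 0 0 0 0" --pt "2.0 0 0 0 0 0 0" --pt "2.0 0 0 0 0 0 0"

```text
time_s: 17.95
tool_pos: [0.5043, -0.0196, 0.3245]
tool_rot: [179.9, 0.0, 61.8]
force: [-2.5, 0.4, 10.0]
grip_width: 0.0202
```

```bash
python3 -c "
from h import *
st();pat()
c=cam('side');im=c['img'][130:290,220:380,::-1]
cv2.imwrite('pics/s11.png',cv2.resize(im,None,fx=3.7,fy=3.7,interpolation=cv2.INTER_CUBIC))
"
```

```text
t 17.95 p [ 0.5043 -0.0196  0.3245] rot [1.7993e+02 1.0000e-02 6.1750e+01] F [-2.52  0.36  9.96] M [-0.032  0.621  0.016] g 0.0202 q7 -28.9
214   -1    1    2    0  -41  -40  -38  -38  -38
215    0    0    0  -15  -48  -44  -40  -40  -39
216    0   -2    0   19  -26  -48  -44  -40  -40
217   -1   -2   -3   63  142  -19  -49  -42  -39
218    0   -1   -9  -24  195   99  -44  -43  -40
219    0    0   -4  -21  194   68  -44  -43  -41
220    0    0   -2  -10   72  -13  -43  -39  -38
221   -1    0   -1   -6   -5  -42  -41  -39  -38
222   -1    0    3  -29  -44  -42  -39  -37  -38
223    0    0    3  -14  -41  -40  -39  -39  -39
```

View pics/s11.png

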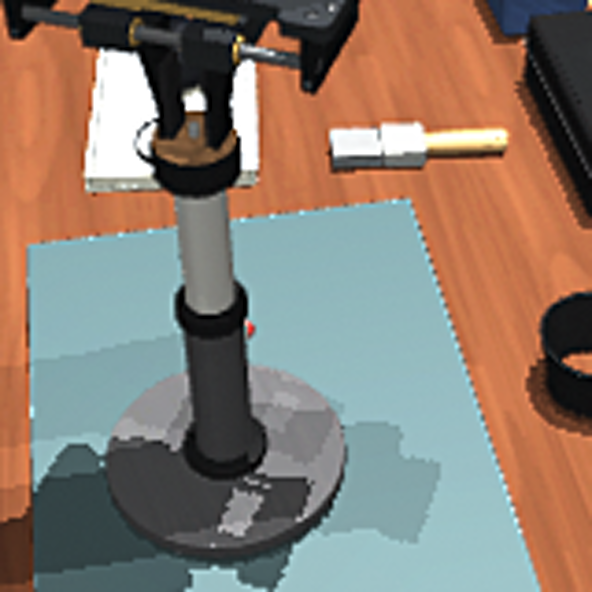

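The fingers press at about 10 N on the cork, straddling the stud. The column holds, and the button is out at crop (250,329). I'll lift off and check the base against the start.

>>> move_arm --pt "2.0 0 0 -0.5 0 0 0" --pt "2.0 0 0 -1.5 0 0 0" --pt "2.0 0 0 -3 0 0 0" --pt "2.0 0 0 -3 0 0 0" --pt "2.0 0 0 -2 0 0 0"

```text
time_s: 18.47
tool_pos: [0.5045, -0.0195, 0.4252]
tool_rot: [179.9, -0.0, 61.8]
force: [0.8, -0.8, -0.2]
grip_width: 0.0198
```

>>> move_arm --pt "2.0 0 0 0 0 0 0" --pt "2.0 0 0 0 0 0 0" --pt "2.0 0 0 0 0 0 0" --pt "2.0 0 0 0 0 0 0"

```text
time_s: 18.8
tool_pos: [0.5037, -0.0197, 0.4215]
tool_rot: [-179.9, 0.1, 61.7]
force: [0.9, 0.4, -0.3]
grip_width: 0.0203
```

```bash
python3 -c "
from h import *
st();pat()
c=cam('side');im=c['img']
a=cv2.imread('pics/side0.png')[:,:,::-1]
for k in (a,im):
  h=cv2.cvtColor(np.ascontiguousarray(k),cv2.COLOR_RGB2HSV)
  g=((h[...,1]<60)).astype(np.uint8);g2=np.zeros_like(g);g2[222:292,240:322]=g[222:292,240:322]
  # mat-coloured right/bottom boundary of disc
  m=(h[...,1]<45)
  print([ (np.nonzero(m[y,240:325])[0].min()+240,np.nonzero(m[y,240:325])[0].max()+240) for y in (240,245,250,255,260,265)])
o=np.hstack([a[180:290,230:330,::-1],im[180:290,230:330,::-1]])
cv2.imwrite('pics/cmp.png',cv2.resize(np.ascontiguousarray(o),None,fx=4,fy=4,interpolation=cv2.INTER_CUBIC))
"
```

```text
t 18.80 p [ 0.5037 -0.0197  0.4215] rot [-1.7986e+02  6.0000e-02  6.1750e+01] F [ 0.89  0.44 -0.27] M [-0.084 -0.118  0.031] g 0.0203 q7 -28.9
214   -1    0    3    0  -41  -39  -38  -38  -37
215    1    0    0  -17  -48  -43  -40  -39  -39
216   -2    0    0   19  -23  -48  -43  -39  -39
217    0   -2   -3   66  142  -16  -49  -41  -39
218   -1   -1   -9  -25  197   98  -44  -42  -39
219   -1    0   -5  -20  192   67  -44  -43  -39
220    0    0   -1   -8   75  -13  -42  -40  -37
221   -1    0    2   -6   -6  -42  -42  -38  -38
222   -1    1    3  -31  -44  -41  -39  -38  -38
223    0    0    3  -17  -41  -40  -40  -39  -39
[(np.int64(254), np.int64(309)), (np.int64(251), np.int64(312)), (np.int64(249), np.int64(313)), (np.int64(249), np.int64(312)), (np.int64(249), np.int64(311)), (np.int64(251), np.int64(309))]
[(np.int64(254), np.int64(309)), (np.int64(251), np.int64(312)), (np.int64(249), np.int64(312)), (np.int64(249), np.int64(312)), (np.int64(249), np.int64(311)), (np.int64(251), np.int64(309))]
```

View pics/cmp.png

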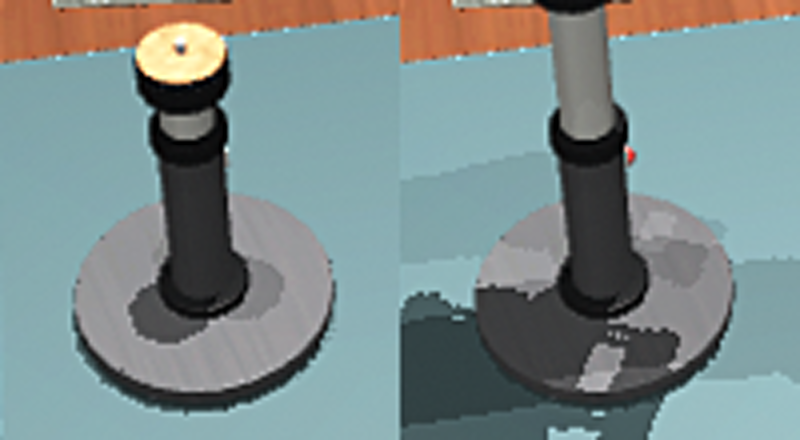

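The base outline and its brushed grain match the start to within a pixel, and the button is out. As cheap insurance I'll lean a second time now that the button is seated at the bottom of its play.

>>> move_arm --pt "2.0 0 0 3 0 0 0" --pt "2.0 0 0 3 0 0 0" --pt "2.0 0 0 2.5 0 0 0" --pt "2.0 0 0 0.6 0 0 0" --pt "2.0 0 0 0 0 0 0"

```text
time_s: 19.32
tool_pos: [0.5029, -0.0197, 0.33]
tool_rot: [-179.8, 0.1, 61.7]
force: [0.2, -0.1, -0.4]
grip_width: 0.0199
```

>>> move_arm --pt "2.0 0 0 0.3 0 0 0" --pt "2.0 0 0 0.2 0 0 0" --pt "2.0 0 0 0 0 0 0"

```text
time_s: 19.57
tool_pos: [0.5048, -0.0195, 0.3282]
tool_rot: [179.9, -0.0, 61.8]
force: [0.3, 0.7, 0.0]
grip_width: 0.0202
```

>>> move_arm --pt "2.0 0 0 0.2 0 0 0" --pt "2.0 0 0 0.15 0 0 0" --pt "2.0 0 0 0 0 0 0"

```text
time_s: 19.82
tool_pos: [0.5047, -0.0195, 0.3245]
tool_rot: [179.9, -0.0, 61.8]
force: [0.8, 0.8, 3.0]
grip_width: 0.0196
```

>>> move_arm --pt "2.0 0 0 0.1 0 0 0" --pt "2.0 0 0 0 0 0 0" --pt "2.0 0 0 0 0 0 0" --pt "2.0 0 0 0 0 0 0"

```text
time_s: 20.15
tool_pos: [0.5047, -0.0195, 0.3244]
tool_rot: [179.9, -0.0, 61.8]
force: [-1.9, 0.8, 7.4]
grip_width: 0.0196
```

>>> move_arm --pt "2.0 0 0 0.05 0 0 0" --pt "2.0 0 0 0 0 0 0" --pt "2.0 0 0 0 0 0 0" --pt "2.0 0 0 0 0 0 0" --pt "2.0 0 0 0 0 0 0"

```text
time_s: 20.57
tool_pos: [0.5047, -0.0195, 0.3243]
tool_rot: [179.8, -0.0, 61.8]
force: [-2.1, 0.1, 9.9]
grip_width: 0.0201
```

>>> move_arm --pt "2.0 0 0 -0.5 0 0 0" --pt "2.0 0 0 -1.5 0 0 0" --pt "2.0 0 0 -3 0 0 0" --pt "2.0 0 0 -3 0 0 0" --pt "2.0 0 0 -2 0 0 0"

```text
time_s: 20.98
tool_pos: [0.5045, -0.0195, 0.4246]
tool_rot: [179.9, -0.0, 61.8]
force: [0.8, 0.3, 1.0]
grip_width: 0.0202
```

>>> move_arm --pt "2.0 0 0 0 0 0 0" --pt "2.0 0 0 0 0 0 0" --pt "2.0 0 0 0 0 0 0" --pt "2.0 0 0 0 0 0 0" --pt "2.0 0 0 0 0 0 0"

```text
time_s: 21.4
tool_pos: [0.5038, -0.0197, 0.4208]
tool_rot: [-179.9, 0.1, 61.8]
force: [0.1, 1.2, 0.1]
grip_width: 0.0202
```

```bash
python3 -c "
from h import *
st();pat();cam('side','fin.png')
job.sign_off()
"
```

```text
t 21.40 p [ 0.5038 -0.0197  0.4208] rot [-1.7988e+02  5.0000e-02  6.1750e+01] F [0.13 1.24 0.11] M [-0.037 -0.029  0.035] g 0.0202 q7 -28.9
214   -1    1    2    0  -42  -39  -37  -38  -38
215    0   -1    0  -15  -46  -43  -40  -40  -38
216    0   -1    0   17  -23  -47  -43  -39  -39
217    0   -3   -2   44  138  -21  -48  -42  -39
218   -1   -1   -9  -24  199   55  -47  -42  -40
219   -1   -1   -4  -21  195   71  -43  -42  -40
220   -1    0   -2   -8   78   -9  -43  -39  -37
221   -1    0    0   -6   -6  -42  -42  -37  -37
222   -1    0    3  -31  -44  -42  -38  -37  -37
223   -1    0    4  -16  -41  -41  -39  -39  -39
the job is handed in; nothing more can be done
```

View pics/fin.png

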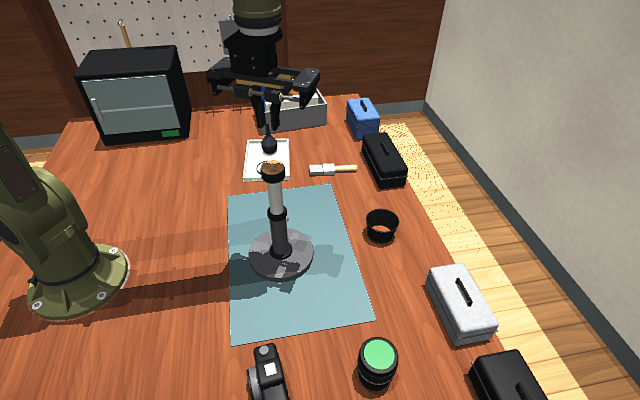

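I drew the column up to its stop and turned it clockwise about 85° at the gripper until the lock button came out. I then let go and leaned on the platform twice with about 10 N. The job was handed in at 21.4 s of robot time, with the gripper clear above the stand.

- **Lock:** On the first lean the platform gave about 2 mm and then held firm. On the second it held at the same height to within 0.3 mm.
- **Final picture:** The button is at about pixel (287,218), the column is up and the gripper is clear. The base outline matched the start within a pixel when I compared it after the first lean.
- **Bystanders:** I only looked at the ones in view in the final picture. They look undisturbed, but I did not measure them.
- **Less certain:** When I let go, the button shifted slightly back in the hole. I could only judge how far it stands out (roughly 6 mm) from two or three pixels. I leaned a second time in case it was not fully out before the first lean.
- **Slip:** The pads slipped about 3 mm on the head against the upper stop, with a peak pull of about 23 N.

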